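# Pack the last two sample tubes into the round canister

## Robot

A 6-joint arm with a two-finger parallel gripper is mounted at the origin on the work surface. World frame = base frame: x ahead of the robot, y to its left, z up, the work surface at z = 0. Lengths are in m, angles in rad, forces in N, time in s.
With the tool pointing down it reaches from about 0.35 to 0.775 m from the base axis. Payload 5.5 kg.
Tool frame: the origin (TCP) lies between the finger pads; the fingertips stand 8 mm ahead of it and the grasp point (between the pads) lies 11 mm behind it; z points along the fingers, y is the line along which they close (so a half turn about z gives the same grasp; the last joint's range is limited). The gripper opens to 85 mm and grips with 20 to 120 N. Pads are 22 mm wide; open, the fingers measure 114 mm over their backs; the gripper's body (76 mm by 85 mm) begins 54 mm behind the grasp point. The pads swing forward as they close: fully open they stand 13 mm farther back than shut.
Start: joints at [-1.433, 0.313, 0.046, 1.304, 0, 1.431], TCP at [0.158, -0.553, 0.239] pointing down, gripper open.
Joint ranges: [-2.76, 2.76], [-0.86, 1.69], [-1.03, 1.26], [-2.2, 2.34], [-1.47, 1.5], [-3.14, 3.14]. Speed limits (rad/s): [2.57, 2.57, 3.14, 3.14, 3.14, 3.14].

## Interface

Orientations are given as a unit quaternion [w, x, y, z].
In Python, from workcell import status, vision, job gives the robot as it stands. The module is installed in compiled form; this text tells all that it offers.
- The arm moves only by the tool apply_moves, never from a script. Its argument "moves" is one flat list of numbers, 6 for each row, row after row: the shift along the world's x, y, z in units of 25 mm (1.0 is 25 mm), then the turn, a rotation vector about the world's x, y, z in rad. In form: [x, y, z, rx, ry, rz, x, y, z, rx, ry, rz, ...]. A call has 1 to 20 rows; each row is the pose to reach, as a shift and turn from the pose commanded when the call began; what a row does not reach only later rows make up. A row lasts 1/12 s, in which the tool goes at most 41.7 mm and 7.16 degrees, less where a joint would pass 70% of its speed; a pose out of reach is approached as far as the arm can. A call with a gripper value outside its range is refused whole. "claw" is the opening in per cent of the stroke, from 0 (shut) to 100 (fully open), set as the call begins (left out, the last holds). The fingers move at their own pace and stop on an object; "newtons" is the grip in N (left out, the last holds). Time passes only in rows, so rows that repeat a pose let the fingers close. It gives the time, the measured TCP pose, the force, the opening and the grip force at its end, in the units of the state.
- status.get_state(): the state, without advancing time (a new reading comes with each control period).
- vision.read_camera(name): name is "scene" or "top" or "wrist"; returns a dict with "image" (420x560x3 uint8, blue, green, red), "camera_matrix" (3x3 intrinsics, pixels), "camera_from_world" (4x4, takes a point from world to camera coordinates). Camera axes: x right, y down, z forward; pixel columns grow to the right and rows downward; lengths in m; the calibration is good to about 2 mm. The wrist camera is an equidistant fisheye: a pixel r from the principal point sees the ray r / f radians off the axis. A picture is of the moment at which its call begins. There is no depth.
- job.hand_in(): hands the job in; it is judged then, once.
The state is a dict: "clock": time; "joint_pos": joint angles; "qvel": joint speeds; "tau": joint torques, N m; "tcp_pos": TCP position; "orientation": TCP orientation; "wrist_force": force on the tool from outside, world axes, zero at the start; "ft_torque": the same for the moment, N m; "finger_gap": finger opening in m; "grip_force": force on a finger pad.
Only numpy, scipy, OpenCV 4.12 (cv2) and the standard library are available. Lean on these libraries where they do the work, as an engineer would, in place of code of your own. Each camera call takes 0.05 s, during which the arm holds its last target. There are 200 camera calls.

## Task

Pack the two tall orange-capped tubes into the two gaps of the round steel canister, so that all seven tubes stand upright on its floor in a tight cluster. One of them lies on the cradle: stand it upright on the open bench and let go of it, so that it can be taken again from above and loaded. Lower the tubes gently rather than dropping them, topple nothing, and leave the mouse, the jar and the dishes where they are.

Things in the scene. Friction and masses are not known exactly. Their poses are not given: they have to be found in the camera images.
- canister: round open steel canister, fixed to the bench: outside 106 mm in diameter, 75 mm tall; bore 98 mm in diameter, its floor 8 mm above the bench. Origin at the centre of its underside, z up. Seven 30 mm tubes fit in it upright only as a hexagonal cluster (one in the middle, six round it at about 32 mm). Five short tubes are in it at the start; the two gaps lie opposite each other, centred on the canister's own x axis at +32 mm and -32 mm. The canister may be turned any way
- short0: short tube 0 of 5 (all alike): white, blue cap, 30 mm in diameter, 85 mm tall, upright and loose in the canister; origin at the centre of its foot, z along the tube to the cap; this one is in the middle
- short1: short tube 1 of 5 (all alike): white, blue cap, 30 mm in diameter, 85 mm tall, upright and loose in the canister; origin at the centre of its foot, z along the tube to the cap; one of the outer four; their places at the start are at 32 mm from the middle, 60, 120, 240 and 300 degrees round from the canister's x axis
- short2: short tube 2 of 5 (all alike): white, blue cap, 30 mm in diameter, 85 mm tall, upright and loose in the canister; origin at the centre of its foot, z along the tube to the cap; one of the outer four; their places at the start are at 32 mm from the middle, 60, 120, 240 and 300 degrees round from the canister's x axis
- short3: short tube 3 of 5 (all alike): white, blue cap, 30 mm in diameter, 85 mm tall, upright and loose in the canister; origin at the centre of its foot, z along the tube to the cap; one of the outer four; their places at the start are at 32 mm from the middle, 60, 120, 240 and 300 degrees round from the canister's x axis
- short4: short tube 4 of 5 (all alike): white, blue cap, 30 mm in diameter, 85 mm tall, upright and loose in the canister; origin at the centre of its foot, z along the tube to the cap; one of the outer four; their places at the start are at 32 mm from the middle, 60, 120, 240 and 300 degrees round from the canister's x axis
- cradle: grey cradle fixed to the bench, base 130 x 56 x 8 mm (130 along its x); two V supports, 45 mm either side of its middle along x and 10 mm thick (41 mm wide, tops 40 mm above the bench), hold the lying tube with its axis level, 45 mm above the bench, along the cradle's x, the cap towards the cradle's -x (roughly towards the robot), the tube's middle over the cradle's middle. Origin at the centre of its underside
- tall_a: the tall tube that lies on the cradle at the start: white with an orange cap, 30 mm in diameter over its whole length (cap included, 30 mm of it), 135 mm long, 50 to 100 g, the foot tapering to 22 mm in diameter over its lowest 7 mm; origin at the centre of the foot's flat underside, z along the tube to the cap
- tall_b: the tall tube that stands on the bench at the start: white with an orange cap, 30 mm in diameter over its whole length (cap included, 30 mm of it), 135 mm long, 50 to 100 g, the foot tapering to 22 mm in diameter over its lowest 7 mm; origin at the centre of the foot's flat underside, z along the tube to the cap
- mouse: black computer mouse, 100 x 58 x 30 mm; bystander; origin under its middle
- jar: amber jar with a white lid, 60 mm in diameter, 75 mm tall; bystander; origin under its middle
- dishes: stack of three clear round dishes, 92 mm in diameter, 46 mm tall; bystander; origin under its middle
Mind the look-alikes: they are no part of the job. Leave any turquoise or yellow look-alike of the short0 alone.

How it is judged:
On the way:
1. the tube from the cradle stands upright on the bench, outside the canister, released and still (height (world z) of tall_a below 0.005 m and angle between tall_a's own z axis and vertical below 0.06 rad and horizontal distance between tall_a and canister above 0.066 m and contact force between the fingers and tall_a below 0.05 N and linear speed of tall_a below 0.02 m/s), for 0.2 s.
At the end, for the whole second after the job is handed in: Both tall tubes and all five short tubes stand in the canister: each foot within 37 mm of the canister's axis and at most 4.5 mm above its floor, each within 0.1 rad of upright and still (under 0.02 m/s); the tall tubes released (horizontal distance between each of tall_a, tall_b, short0, short1, short2, short3, short4 and canister below 0.037 m and z of each of tall_a, tall_b, short0, short1, short2, short3, short4 in the frame of canister below 0.0125 m and angle between each of tall_a, tall_b, short0, short1, short2, short3, short4's own z axis and vertical below 0.1 rad and linear speed of each of tall_a, tall_b, short0, short1, short2, short3, short4 below 0.02 m/s and contact force between the fingers and tall_a below 0.05 N and contact force between the fingers and tall_b below 0.05 N); the robot touches nothing.
It fails at once if a tall tube is dropped or knocked over (moves faster than 0.5 m/s while the fingers do not touch it) ((contact force between the fingers and tall_a below 0.01 N and linear speed of tall_a above 0.5 m/s) or (contact force between the fingers and tall_b below 0.01 N and linear speed of tall_b above 0.5 m/s)).
It fails at once if the tall tube that stood on the bench is tilted more than 0.6 rad from upright (angle between tall_b's own z axis and vertical above 0.6 rad).
It fails at once if a short tube is tipped more than 0.5 rad or lifted more than 30 mm (angle between any of short0, short1, short2, short3, short4's own z axis and vertical above 0.5 rad or z of any of short0, short1, short2, short3, short4 in the frame of canister above 0.038 m).
It fails at once if the mouse, the jar or the dishes are moved more than 25 mm (distance of any of mouse, jar, dishes from where it was at the start of the episode above 0.025 m).
It also fails if it takes over 72 s, if anything falls off the work surface, if the arm or the gripper's body presses on something with over 40 N, if the wrist force passes 120 N, or if a joint passes its speed limit or range.

## Working session

There is one attempt and no reset: what is moved stays moved. The work goes in short steps, Python scripts to look and compute and a tool call to move; the robot and the scene stay as the last step left them, time stands still between calls to the robot, and variables do not carry over. Pictures are saved under pics/ and viewed, at most 10 in all, crops included, and the job is handed in when it is done.

Besides the shell and the picture viewer there is one more tool, called after ">>>" as name(argument=value, ...) on one line, values as JSON. apply_moves: Moves the arm, as the interface text tells. Its arguments: {"type":"object","properties":{"moves":{"type":"array","items":{"type":"number"}},"claw":{"type":"number"},"newtons":{"type":"number"}},"required":["moves"]}

```bash
mkdir -p pics; cat > h.py <<'E'
import numpy as np,cv2
from workcell import status,vision,job
def save(n):
    d=vision.read_camera(n); np.savez(f'{n}.npz',K=d["camera_matrix"],T=d["camera_from_world"],im=d["image"]); return d
def ray(n,u,v,z):
    d=np.load(f'{n}.npz');K,T=d['K'],d['T']
    if n=='wrist':
        a=(u-K[0,2])/K[0,0];b=(v-K[1,2])/K[1,1];r=np.hypot(a,b)+1e-12
        c=np.array([a/r*np.sin(r),b/r*np.sin(r),np.cos(r)])
    else: c=np.array([(u-K[0,2])/K[0,0],(v-K[1,2])/K[1,1],1])
    R=T[:3,:3];o=-R.T@T[:3,3];w=R.T@c
    return o+w*(z-o[2])/w[2]
def proj(n,p):
    d=np.load(f'{n}.npz');K,T=d['K'],d['T'];c=T[:3,:3]@np.array(p)+T[:3,3]
    return K[0,0]*c[0]/c[2]+K[0,2],K[1,1]*c[1]/c[2]+K[1,2]
E
python3 - <<'E'
from h import *
a=save('top');b=save('scene');save('wrist')
cv2.imwrite('pics/top.png',cv2.resize(a['image'],(800,600)));cv2.imwrite('pics/scene.png',cv2.resize(b['image'],(800,600)))
for d in(a,b):
    print(d['camera_matrix'].round(1).tolist());T=d['camera_from_world'];print((-T[:3,:3].T@T[:3,3]).round(3),T[:3,:3].round(3).tolist())
print(status.get_state())
E
```

```text
[[504.1, 0.0, 277.2], [0.0, 504.1, 207.0], [0.0, 0.0, 1.0]]
[ 0.527 -0.017  1.129] [[0.011, -1.0, -0.002], [-0.995, -0.011, -0.098], [0.098, 0.003, -0.995]]
[[474.5, 0.0, 279.4], [0.0, 474.5, 209.5], [0.0, 0.0, 1.0]]
[ 1.097 -0.46   0.843] [[0.698, 0.716, 0.011], [0.554, -0.531, -0.641], [-0.453, 0.453, -0.767]]
{'clock': 0.15, 'joint_pos': array([-1.43263861e+00,  3.13857918e-01,  4.52214055e-02,  1.30363696e+00,
       -1.99434829e-05,  1.43119886e+00]), 'qvel': array([ 1.10307853e-03, -3.19579705e-03,  3.42407364e-03,  1.55706178e-03,
       -2.77076518e-03, -1.21125617e-05]), 'tau': array([ 1.53881232e-03, -4.81065238e+01,  2.98814750e+01,  1.39848326e-02,
       -4.26517181e-05,  1.62579300e-05]), 'tcp_pos': array([ 0.15759489, -0.55256909,  0.23858907]), 'orientation': array([-7.38580077e-04,  9.90371726e-01,  1.38431569e-01, -9.44005763e-06]), 'wrist_force': array([ 0.24645419,  0.68228776, -0.5946106 ]), 'ft_torque': array([ 0.00616188, -0.02444055,  0.04064732]), 'grip_force': 0.0, 'finger_gap': 0.0852380082676792}
```

View pics/top.png

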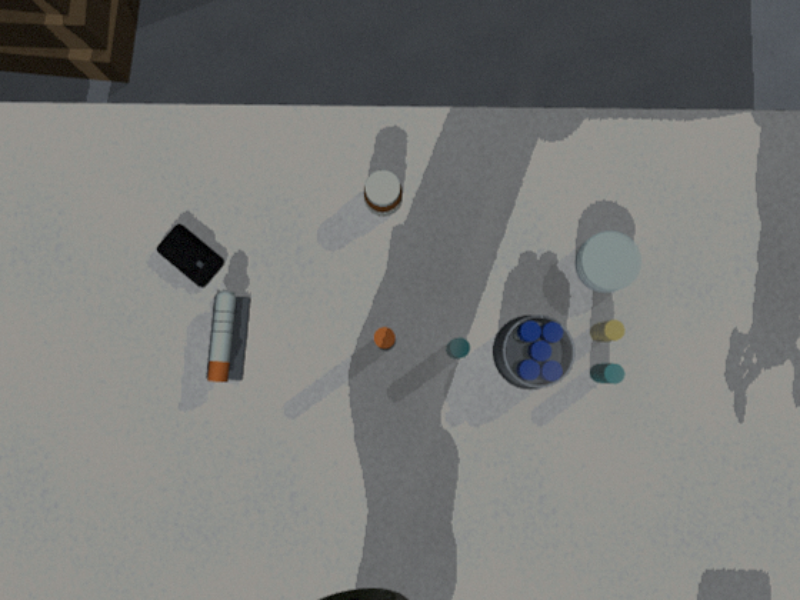

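View pics/scene.png

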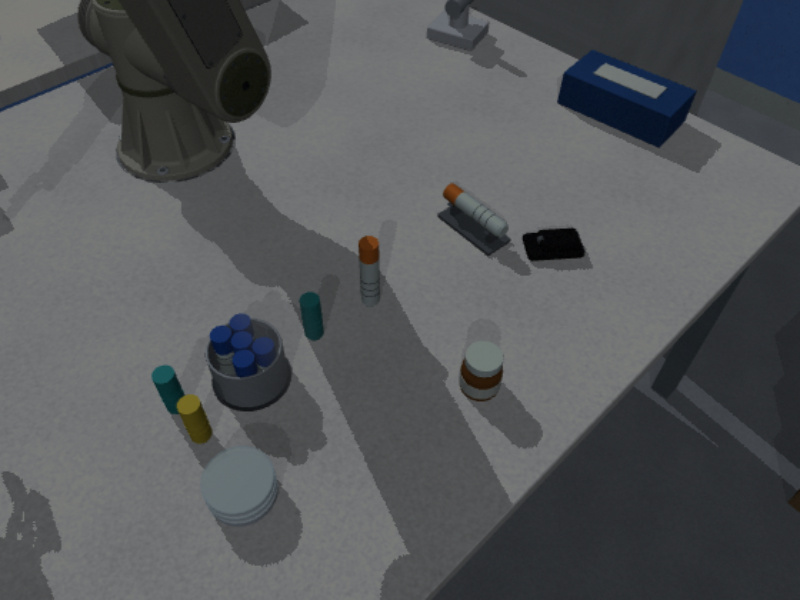

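The top view shows the lying orange-capped tube at (222,335) and the standing one at (385,338). The canister is at (534,352). The look-alikes are turquoise at (458,348) and (612,373), and yellow at (612,330). I choose the two orange-capped ones and check them in a close crop.

```bash
python3 - <<'E'
from h import *
im=np.load('top.npz')['im']
def crop(im,u,v,w,h,s): return cv2.resize(im[v:v+h,u:u+w],None,fx=s,fy=s,interpolation=cv2.INTER_CUBIC)
A=crop(im,340,215,66,60,6);B=crop(im,138,195,50,80,6)[:480]
C=crop(im,250,222,50,40,6)
o=np.zeros((600,800,3),np.uint8);o[:360,:396]=A;o[:480,400:700]=B;o[360:600,:300]=C
cv2.imwrite('pics/crop1.png',o)
E
```

```text
(no output)
```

View pics/crop1.png

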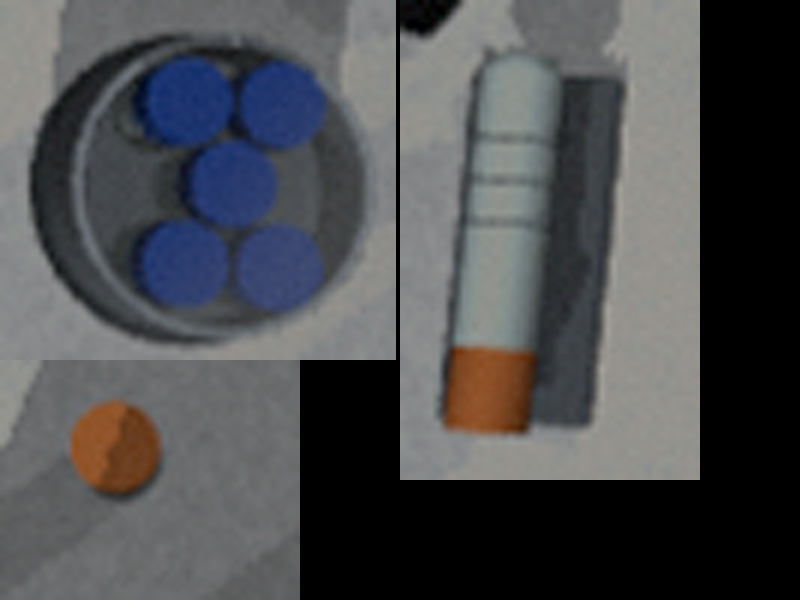

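The crop shows an orange round cap (standing tube) at (116,88) in its panel. The lying tube runs from the cap end at (486,431) to the foot at (519,52). The five blue caps leave the gaps to the left and right of the middle cap at (231,183).

```bash
python3 - <<'E'
from h import *
g=lambda u0,v0,x,y,z:ray('top',u0+(x+.5)/6-.5,v0+(y+.5)/6-.5,z)
P=[g(340,215,*q,.093) for q in[(231,183),(185,102),(281,104),(183,264),(281,267)]]
for p in P:print('cap',p.round(4))
print('mean4',np.mean(P[1:],0).round(4)); 
a=(P[2]-P[1]+P[4]-P[3]);print('axis dir',np.degrees(np.arctan2(a[1],a[0])))
for n,q in dict(L=(75,185),R=(366,185),T=(231,36),B=(231,338)).items():print(n,g(340,215,*q,.075).round(4))
print('tallb',g(250,222,116,88,.135).round(4))
c=g(138,195,86,431,.045);f=g(138,195,119,54,.045);print('A',c,f,np.linalg.norm(c-f),np.degrees(np.arctan2(*(f-c)[1::-1])))
# scene check: project
s=np.load('scene.npz')['im']
b=g(250,222,116,88,.135)
for p in[[*b[:2],.135],[*b[:2],0],c,f,[*np.mean(P[1:],0)[:2],.093]]:print(np.array(proj('scene',p))/.7)
for q in [(612,373),(612,330),(458,348)]:print(ray('top',q[0]*.7,q[1]*.7,.085).round(3))
print(ray('top',382*.7,183*.7,.075),ray('top',190*.7,256*.7,.03),ray('top',608*.7,262*.7,.046))
E
```

```text
cap [ 0.5528 -0.2213  0.093 ]
cap [ 0.5803 -0.2058  0.093 ]
cap [ 0.58   -0.2386  0.093 ]
cap [ 0.5251 -0.2047  0.093 ]
cap [ 0.5245 -0.2381  0.093 ]
mean4 [ 0.5525 -0.2218  0.093 ]
axis dir -90.83172334178654
L [ 0.552  -0.1707  0.075 ]
R [ 0.5531 -0.2717  0.075 ]
T [ 0.6045 -0.2253  0.075 ]
B [ 0.4998 -0.2244  0.075 ]
tallb [0.5667 0.0018 0.135 ]
A [0.5031647  0.25260917 0.045     ] [0.63823    0.24550927 0.045     ] 0.13525178271580382 -3.0090633081815
[367.06718787 241.37246937]
[369.21980632 300.32661781]
[448.26882978 189.25771542]
[504.05942716 229.79504916]
[240.67726228 337.80150661]
[ 0.521 -0.326  0.085]
[ 0.583 -0.327  0.085]
[ 0.555 -0.104  0.085]
[0.79961491 0.00911529 0.075     ] [0.69317585 0.30481395 0.03      ] [ 0.6885146 -0.3346265  0.046    ]
```

>>> apply_moves(moves=[16.36,22.18,0,0,0,1.293,16.36,22.18,0,0,0,1.293,16.36,22.18,0,0,0,1.293,16.36,22.18,0,0,0,1.293,16.36,22.18,0,0,0,1.293,16.36,22.18,0,0,0,1.293,16.36,22.18,0,0,0,1.293,16.36,22.18,0,0,0,1.293,16.36,22.18,0,0,0,1.293,16.36,22.18,0,0,0,1.293,16.36,22.18,0,0,0,1.293,16.36,22.18,0,0,0,1.293,16.36,22.18,0,0,0,1.293,16.36,22.18,0,0,0,1.293,16.36,22.18,0,0,0,1.293,16.36,22.18,0,0,0,1.293,16.36,22.18,0,0,0,1.293,16.36,22.18,0,0,0,1.293,16.36,22.18,0,0,0,1.293,16.36,22.18,0,0,0,1.293], claw=100)

```text
clock: 1.82
tcp_pos: [0.5661, 0.0013, 0.2389]
orientation: [-0.0, 0.707, 0.707, -0.001]
wrist_force: [-0.6, -0.2, 0.2]
finger_gap: 0.0854
grip_force: 0.0
```

```bash
python3 - <<'E'
from h import *
d=save('wrist');print(d['camera_matrix'],proj)
cv2.imwrite('pics/w1.png',d['image'])
s=status.get_state();print(s['clock'],s['tcp_pos'],s['orientation'],s['joint_pos'].round(3),s['wrist_force'])
E
```

```text
[[325.1922621    0.         274.13501154]
 [  0.         325.1922621  208.34424743]
 [  0.           0.           1.        ]] <function proj at 0x7fa8e2551080>
1.8667 [0.56597324 0.00080667 0.23910042] [-2.45809011e-04  7.07398015e-01  7.06815280e-01 -3.84093616e-04] [-0.14   0.296  0.022  1.298 -0.     1.431] [-0.48291559  0.04816198  0.33256211]
```

View pics/w1.png

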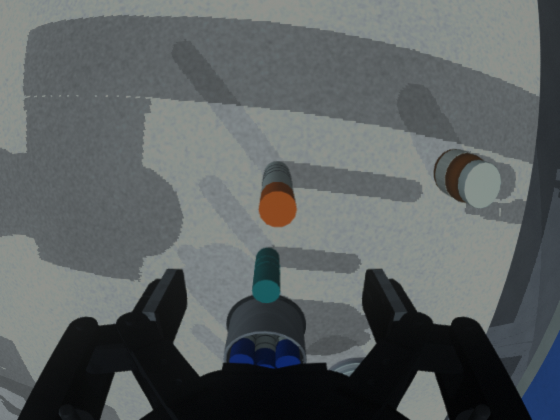

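The wrist view shows the orange cap at (277,208), centred between the pads (columns 185 to 365). The turquoise look-alike is at (266,288), with the canister behind it.

```bash
python3 - <<'E'
from h import *
im=np.load('wrist.npz')['im'].astype(int)
print(ray('wrist',277.5,208,.135))
E
```

```text
[0.56935984 0.00309237 0.135     ]
```

>>> apply_moves(moves=[0.05,0.04,-1.2,0,0,0,0.05,0.04,-2.4,0,0,0,0.05,0.04,-3.6,0,0,0,0.05,0.04,-4.5,0,0,0,0.05,0.04,-5.1,0,0,0,0.05,0.04,-5.55,0,0,0,0.05,0.04,-5.55,0,0,0])

```text
clock: 2.45
tcp_pos: [0.5653, 0.0012, 0.0981]
orientation: [-0.002, 0.708, 0.706, -0.001]
wrist_force: [-0.3, -0.5, -0.8]
finger_gap: 0.0859
grip_force: 0.0
```

>>> apply_moves(moves=[0,0,0,0,0,0,0,0,0,0,0,0,0,0,0,0,0,0,0,0,0,0,0,0,0,0,0,0,0,0,0,0,0,0,0,0,0,0,0,0,0,0], claw=20, newtons=30)

```text
clock: 3.03
tcp_pos: [0.5685, 0.0024, 0.1017]
orientation: [0.001, 0.707, 0.707, 0.0]
wrist_force: [-1.3, -0.0, 6.6]
finger_gap: 0.0293
grip_force: 29.5
```

>>> apply_moves(moves=[0,0,0.5,0,0,0,0,0,1.5,0,0,0,0,0,3,0,0,0,0,0,4.5,0,0,0,0,0,5.2,0,0,0,-0.1,-1,5.2,0,0,0,-0.2,-2.2,5.2,0,0,0,-0.3,-3.5,5.2,0,0,0,-0.4,-4.8,5.2,0,0,0,-0.5,-6.1,5.2,0,0,0,-0.6,-7.4,5.2,0,0,0,-0.65,-8.6,5.2,0,0,0,-0.65,-9.5,5.2,0,0,0,-0.65,-10,5.2,0,0,0,-0.65,-10.25,5.2,0,0,0,-0.65,-10.25,5.2,0,0,0,-0.65,-10.25,5.2,0,0,0])

```text
clock: 4.45
tcp_pos: [0.5516, -0.2528, 0.2303]
orientation: [-0.0, 0.707, 0.707, 0.0]
wrist_force: [0.1, 0.8, -1.0]
finger_gap: 0.0292
grip_force: 29.9
```

```bash
python3 - <<'E'
from h import *
w=save('wrist')['image'];s=save('scene')['image'];t=save('top')['image']
S=cv2.resize(s[130:340,100:300],(400,420));W=w[150:420,140:420]
T=cv2.resize(t[205:295,320:420],(400,360))
o=np.zeros((600,800,3),np.uint8);o[:420,:400]=S;o[:360,400:]=T;o[330+30:600,400:680]=W[:240]
cv2.imwrite('pics/c2.png',o)
s=status.get_state();print(s['clock'],s['tcp_pos'],s['orientation'],s['joint_pos'].round(3),s['wrist_force'])
E
```

```text
4.6 [ 0.55184678 -0.25223384  0.23069675] [-1.15949942e-04  7.06464108e-01  7.07748849e-01  1.32414008e-04] [-0.561  0.378  0.118  1.311  0.     1.008] [ 0.55849246 -0.84584631 -0.50709987]
```

View pics/c2.png

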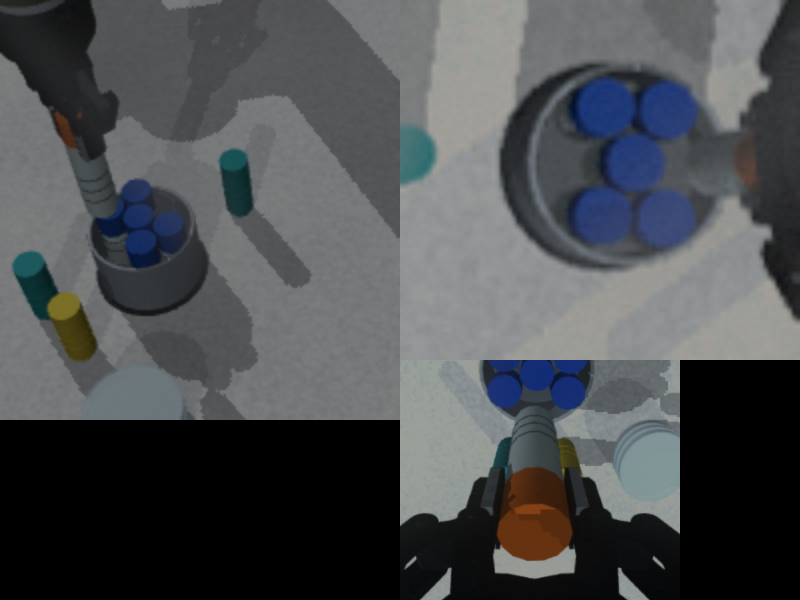

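>>> apply_moves(moves=[0,-0.03,-0.4,0,0,0,0,-0.03,-0.8,0,0,0,0,-0.03,-1.1,0,0,0,0,-0.03,-1.3,0,0,0,0,-0.03,-1.5,0,0,0,0,-0.03,-1.7,0,0,0,0,-0.03,-1.9,0,0,0,0,-0.03,-2.1,0,0,0,0,-0.03,-2.3,0,0,0,0,-0.03,-2.3,0,0,0])

```text
clock: 5.43
tcp_pos: [0.5512, -0.2543, 0.1718]
orientation: [-0.001, 0.707, 0.707, -0.0]
wrist_force: [0.7, -0.1, -0.9]
finger_gap: 0.0291
grip_force: 29.9
```

>>> apply_moves(moves=[0,0,-0.3,0,0,0,0,0,-0.6,0,0,0,0,0,-0.9,0,0,0,0,0,-1.2,0,0,0,0,0,-1.5,0,0,0,0,0,-1.8,0,0,0,0,0,-2.0,0,0,0,0,0,-2.2,0,0,0,0,0,-2.35,0,0,0,0,0,-2.4,0,0,0,0,0,-2.4,0,0,0])

```text
clock: 6.35
tcp_pos: [0.5516, -0.2544, 0.1128]
orientation: [-0.0, 0.707, 0.707, -0.0]
wrist_force: [0.1, -0.1, -1.1]
finger_gap: 0.0295
grip_force: 29.9
```

>>> apply_moves(moves=[0,0,-0.05,0,0,0,0,0,-0.1,0,0,0,0,0,-0.13,0,0,0,0,0,-0.16,0,0,0,0,0,-0.16,0,0,0])

```text
clock: 6.77
tcp_pos: [0.5519, -0.2547, 0.1097]
orientation: [0.0, 0.707, 0.707, 0.0]
wrist_force: [0.5, -0.1, 2.5]
finger_gap: 0.0291
grip_force: 30.3
```

>>> apply_moves(moves=[0,0,0,0,0,0,0,0,0,0,0,0,0,0,0,0,0,0,0,0,0,0,0,0,0,0,0.5,0,0,0,0,0,1.2,0,0,0,0,0,2.4,0,0,0,0,0,3.6,0,0,0,0,0,4.8,0,0,0,0,0,5.2,0,0,0], claw=70)

```text
clock: 7.6
tcp_pos: [0.5532, -0.2554, 0.244]
orientation: [0.003, 0.707, 0.707, 0.001]
wrist_force: [0.7, -0.3, 1.3]
finger_gap: 0.0598
grip_force: 0.0
```

```bash
python3 - <<'E'
from h import *
s=save('scene')['image']
cv2.imwrite('pics/s3.png',cv2.resize(s[150:310,100:300],(800,640))[:600])
s=status.get_state();print(s['clock'],s['tcp_pos'],s['orientation'],s['joint_pos'].round(3),s['wrist_force'])
E
```

```text
7.65 [ 0.55353443 -0.25564286  0.24424469] [0.00390614 0.7070897  0.70711251 0.00088982] [-0.564  0.374  0.145  1.334  0.     1.007] [ 0.90611879 -0.62204551  1.40845416]
```

View pics/s3.png

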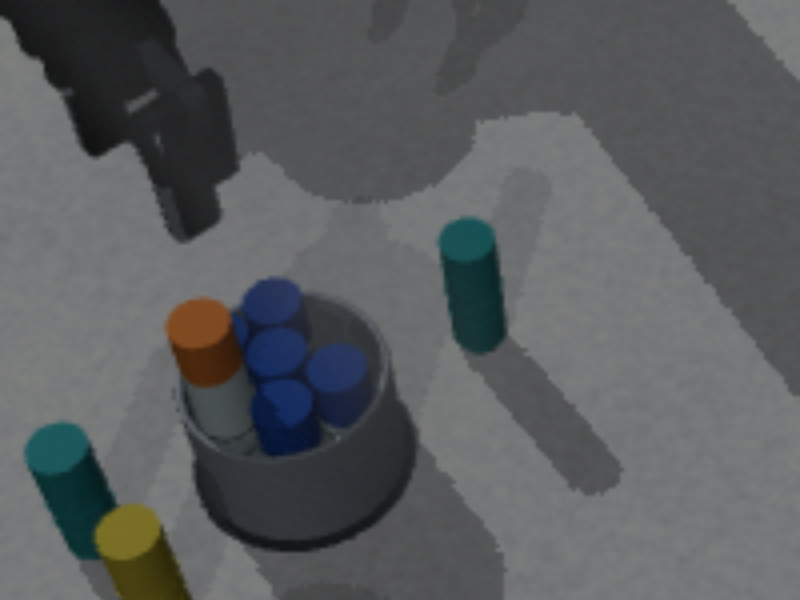

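>>> apply_moves(moves=[-2.06,20.24,0,0,0,1.518,-2.06,20.24,0,0,0,1.518,-2.06,20.24,0,0,0,1.518,-2.06,20.24,0,0,0,1.518,-2.06,20.24,0,0,0,1.518,-2.06,20.24,0,0,0,1.518,-2.06,20.24,0,0,0,1.518,-2.06,20.24,0,0,0,1.518,-2.06,20.24,0,0,0,1.518,-2.06,20.24,0,0,0,1.518,-2.06,20.24,0,0,0,1.518,-2.06,20.24,0,0,0,1.518,-2.06,20.24,0,0,0,1.518,-2.06,20.24,0,0,0,1.518,-2.06,20.24,0,0,0,1.518], claw=100)

```text
clock: 8.9
tcp_pos: [0.4995, 0.2515, 0.2377]
orientation: [-0.001, 0.026, 1.0, -0.001]
wrist_force: [0.7, -0.6, -0.9]
finger_gap: 0.0854
grip_force: 0.0
```

>>> apply_moves(moves=[0,0,-1,-0.006,-0.12,0,0.1,0,-2,-0.012,-0.24,0,0.2,0,-3,-0.019,-0.36,0,0.3,0,-4,-0.025,-0.48,0,0.4,0,-4.8,-0.032,-0.61,0,0.48,0,-4.8,-0.032,-0.61,0,0.48,0,-4.8,-0.032,-0.61,0,0.48,0,-4.8,-0.032,-0.61,0,0.48,0,-4.8,-0.032,-0.61,0])

```text
clock: 9.65
tcp_pos: [0.5138, 0.251, 0.1206]
orientation: [0.301, 0.026, 0.953, -0.008]
wrist_force: [0.4, -0.2, 0.4]
finger_gap: 0.0856
grip_force: 0.0
```

```bash
python3 - <<'E'
from h import *
w=save('wrist')['image']
cv2.imwrite('pics/w4.png',w)
s=status.get_state();print(s['clock'],s['tcp_pos'],s['orientation'],s['joint_pos'].round(3),s['wrist_force'])
from scipy.spatial.transform import Rotation as R
q=s['orientation'];print(R.from_quat(np.r_[q[1:],q[0]]).as_matrix().round(3))
E
```

```text
9.7 [0.51536395 0.25178587 0.12198917] [ 0.30169779  0.02647053  0.95300971 -0.00708913] [ 0.458  0.077 -0.768  0.175 -0.284  0.433] [ 0.80167011 -0.15223709  0.11185567]
[[-0.817  0.055  0.575]
 [ 0.046  0.998 -0.029]
 [-0.575  0.002 -0.818]]
```

View pics/w4.png

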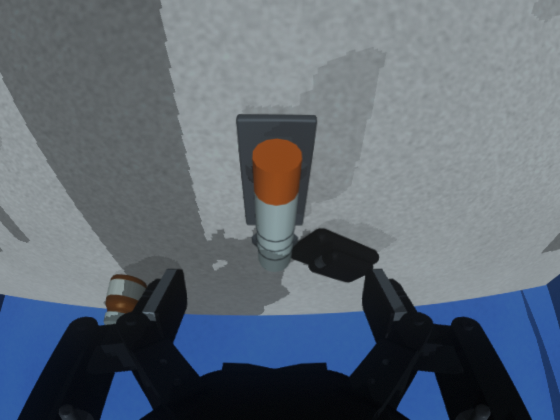

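The wrist view shows the lying tube centred in the gripper. The cap's end face is at about (277,157) and the foot at about (274,262).

```bash
python3 - <<'E'
from h import *
for p in[(277,157),(275.5,243),(274,262)]:print(ray('wrist',*p,.045).round(4))
E
```

```text
[0.5061 0.2526 0.045 ]
[0.6062 0.2465 0.045 ]
[0.6414 0.2432 0.045 ]
```

>>> apply_moves(moves=[0.5,-0.02,-0.7,0,0,0,1.0,-0.05,-1.4,0,0,0,1.4,-0.07,-2.0,0,0,0,1.75,-0.09,-2.5,0,0,0,2.05,-0.1,-2.9,0,0,0,2.32,-0.12,-3.28,0,0,0,2.32,-0.12,-3.28,0,0,0,2.32,-0.12,-3.28,0,0,0])

```text
clock: 10.37
tcp_pos: [0.5731, 0.2487, 0.0384]
orientation: [0.301, 0.026, 0.953, -0.008]
wrist_force: [-0.5, -0.4, 0.6]
finger_gap: 0.0853
grip_force: 0.0
```

>>> apply_moves(moves=[0,0,0,0,0,0,0,0,0,0,0,0,0,0,0,0,0,0,0,0,0,0,0,0,0,0,0,0,0,0,0,0,0,0,0,0,0,0,0,0,0,0,0,0,0,0,0,0], claw=20, newtons=40)

```text
clock: 11.03
tcp_pos: [0.5702, 0.2488, 0.0378]
orientation: [0.301, 0.025, 0.953, -0.008]
wrist_force: [-4.0, 0.2, 6.3]
finger_gap: 0.029
grip_force: 39.1
```

>>> apply_moves(moves=[0,0,0.6,0,0,0,0,0,1.6,0,0,0,0,0,2.8,0,0,0,-0.3,-0.4,4,0,0,-0.1,-0.7,-0.9,5.2,0,0,-0.22,-1.1,-1.4,6,0,0,-0.34,-1.5,-1.9,6.4,0,0,-0.46,-1.9,-2.4,6.4,0,0,-0.58,-2.3,-3.0,6.4,0,0,-0.7,-2.7,-3.5,6.4,0,0,-0.82,-3.1,-4,6.4,0,0,-0.94,-3.5,-4.5,6.4,0,0,-1.06,-3.8,-4.9,6.4,0,0,-1.18,-4,-5.16,6.4,0,0,-1.28,-4,-5.16,6.4,0,0,-1.344,-4,-5.16,6.4,0,0,-1.344,-4,-5.16,6.4,0,0,-1.344])

```text
clock: 12.45
tcp_pos: [0.4706, 0.1196, 0.1964]
orientation: [0.23, 0.613, 0.731, -0.193]
wrist_force: [-0.3, 0.6, 0.2]
finger_gap: 0.0285
grip_force: 39.7
```

>>> apply_moves(moves=[0,0,0,0.118,0.021,0,0,0,0,0.236,0.042,0,0,0,0,0.355,0.063,0,0,0,0,0.473,0.083,0,0,0,0,0.591,0.104,0,0,0,0,0.709,0.125,0,0,0,0,0.827,0.146,0,0,0,0,0.945,0.167,0,0,0,0,1.064,0.188,0,0,0,0,1.182,0.208,0,0,0,0,1.3,0.229,0,0,0,0,1.418,0.25,0,0,0,0,1.547,0.273,0,0,0,0,1.547,0.273,0,0,0,0,1.547,0.273,0,0,0,0,1.547,0.273,0])

```text
clock: 13.78
tcp_pos: [0.47, 0.1197, 0.1972]
orientation: [-0.353, 0.57, 0.68, 0.296]
wrist_force: [0.5, -0.0, -0.6]
finger_gap: 0.0287
grip_force: 39.7
```

```bash
python3 - <<'E'
from h import *
s=save('scene')['image'];t=save('top')['image'];w=save('wrist')['image']
o=np.zeros((600,800,3),np.uint8);o[:420,:440]=cv2.resize(s[60:270,170:390],(440,420))
o[:360,440:]=cv2.resize(t[180:360,170:350],(360,360));o[390:600,440:720]=cv2.resize(w,(280,210))
cv2.imwrite('pics/c5.png',o)
s=status.get_state();print(s['clock'],s['tcp_pos'],s['orientation'],s['joint_pos'].round(3),s['wrist_force'])
from scipy.spatial.transform import Rotation as R
q=s['orientation'];print(R.from_quat(np.r_[q[1:],q[0]]).as_matrix().round(3))
E
```

```text
13.9333 [0.47016935 0.12035466 0.1988673 ] [-0.35152417  0.56924718  0.68144466  0.2966843 ] [-0.374  0.493 -0.174  1.54   0.772  0.752] [-0.20922674 -0.19627277 -0.34998406]
[[-0.105  0.984 -0.141]
 [ 0.567  0.176  0.805]
 [ 0.817  0.004 -0.577]]
```

View pics/c5.png

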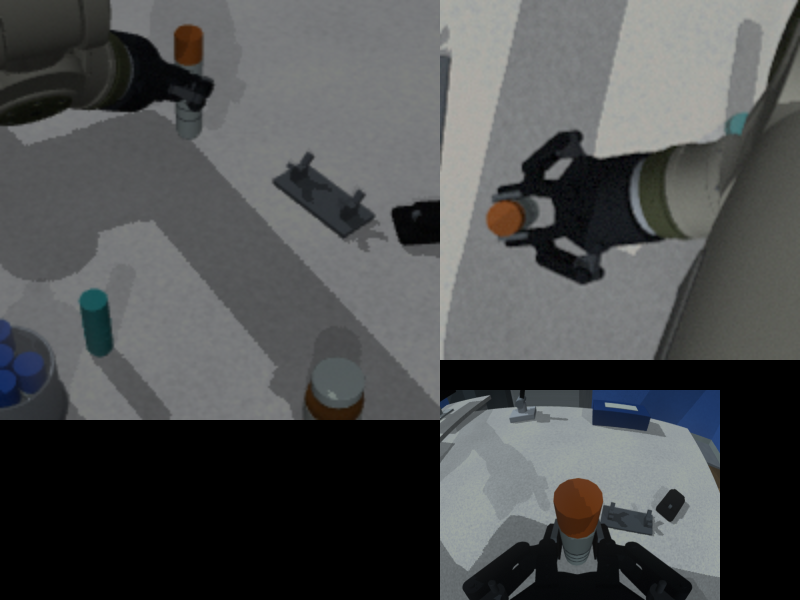

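>>> apply_moves(moves=[0,0,-0.3,0,0,0,0,0,-0.8,0,0,0,0,0,-1.4,0,0,0,0,0,-2.0,0,0,0,0,0,-2.6,0,0,0,0,0,-3.2,0,0,0,0,0,-3.7,0,0,0,0,0,-4.1,0,0,0,0,0,-4.4,0,0,0,0,0,-4.6,0,0,0,0,0,-4.7,0,0,0,0,0,-4.7,0,0,0])

```text
clock: 14.93
tcp_pos: [0.4702, 0.1196, 0.0795]
orientation: [-0.354, 0.57, 0.679, 0.297]
wrist_force: [0.9, 0.6, -0.7]
finger_gap: 0.0287
grip_force: 39.7
```

```bash
python3 - <<'E'
from h import *
s=save('scene')['image'];w=save('wrist')['image']
o=np.zeros((600,800,3),np.uint8);o[:600,:500]=cv2.resize(s[70:190,220:320],(500,600),interpolation=cv2.INTER_CUBIC)
o[:320,500:]=w[100:420,130:430]
cv2.imwrite('pics/c6.png',o)
s=status.get_state();print(s['clock'],s['tcp_pos'],s['wrist_force'])
x,y=.4715,.111
for z in(.004,.139):
    u=proj('scene',(x,y,z));print((u[0]-220)*5,(u[1]-70)*5)
E
```

```text
15.0333 [0.47040273 0.11946737 0.07992844] [-0.28142504 -0.80513989 -0.42398235]
223.72988313080526 474.2249718098425
219.83013562013298 263.24553586888044
```

View pics/c6.png

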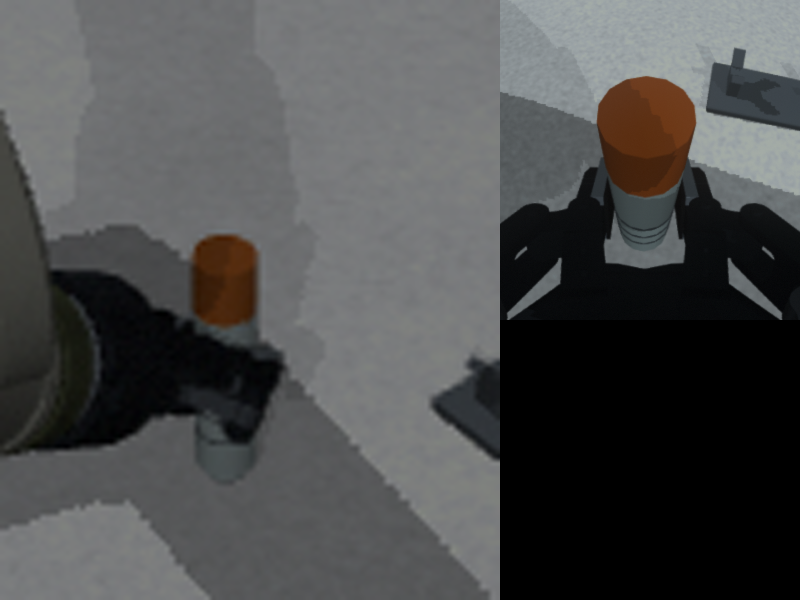

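>>> apply_moves(moves=[0,0,-0.1,0,0,0,0,0,-0.2,0,0,0,0,0,-0.28,0,0,0,0,0,-0.28,0,0,0])

```text
clock: 15.37
tcp_pos: [0.4701, 0.1195, 0.0723]
orientation: [-0.354, 0.57, 0.679, 0.297]
wrist_force: [0.2, 0.4, -0.9]
finger_gap: 0.0287
grip_force: 39.7
```

>>> apply_moves(moves=[0,0,-0.05,0,0,0,0,0,-0.1,0,0,0,0,0,-0.1,0,0,0])

```text
clock: 15.62
tcp_pos: [0.4701, 0.1195, 0.0699]
orientation: [-0.354, 0.57, 0.679, 0.297]
wrist_force: [0.2, -0.4, -0.6]
finger_gap: 0.0288
grip_force: 39.7
```

>>> apply_moves(moves=[0,0,-0.05,0,0,0,0,0,-0.1,0,0,0,0,0,-0.1,0,0,0])

```text
clock: 15.87
tcp_pos: [0.4703, 0.1198, 0.0687]
orientation: [-0.354, 0.571, 0.679, 0.297]
wrist_force: [-1.1, -2.2, 8.0]
finger_gap: 0.0289
grip_force: 40.2
```

>>> apply_moves(moves=[0,0,0.05,0,0,0,0,0,0.05,0,0,0])

```text
clock: 16.03
tcp_pos: [0.4703, 0.1194, 0.0689]
orientation: [-0.354, 0.57, 0.679, 0.297]
wrist_force: [-0.2, -0.1, -0.9]
finger_gap: 0.029
grip_force: 39.7
```

>>> apply_moves(moves=[0,0,0,0,0,0,0,0,0,0,0,0,0,0,0,0,0,0,0,0,0,0,0,0,0,0,0,0,0,0,0,0,0,0,0,0], claw=80)

```text
clock: 16.53
tcp_pos: [0.4702, 0.1195, 0.0688]
orientation: [-0.354, 0.57, 0.679, 0.297]
wrist_force: [0.8, -0.8, -0.6]
finger_gap: 0.0688
grip_force: 0.0
```

>>> apply_moves(moves=[0.07,-0.4,0.29,0,0,0,0.14,-0.8,0.58,0,0,0,0.28,-1.6,1.15,0,0,0,0.42,-2.4,1.73,0,0,0,0.56,-3.2,2.3,0,0,0,0.7,-4.0,3.5,0,0,0,0.7,-4.0,5,0,0,0,0.7,-4.0,6.0,0,0,0,0.7,-4.0,6.0,0,0,0])

```text
clock: 17.28
tcp_pos: [0.4891, 0.0185, 0.2233]
orientation: [-0.351, 0.57, 0.68, 0.298]
wrist_force: [-0.2, -0.2, -0.8]
finger_gap: 0.0685
grip_force: 0.0
```

```bash
python3 - <<'E'
from h import *
t=save('top')['image'];s=save('scene')['image']
o=np.zeros((600,800,3),np.uint8);o[:480,:400]=cv2.resize(s[80:200,220:320],(400,480),interpolation=cv2.INTER_CUBIC)
print(t.shape);o[:480,400:]=cv2.resize(t[200:280,190:250],(360,480),interpolation=cv2.INTER_CUBIC)[:, :400] if 0 else cv2.copyMakeBorder(cv2.resize(t[200:280,180:246],(396,480),interpolation=cv2.INTER_CUBIC),0,0,0,4,0)
cv2.imwrite('pics/c7.png',o)
s=status.get_state();print(s['clock'],s['tcp_pos'],s['wrist_force'])
print(proj('top',(.4715,.111,.135)))
E
```

```text
(420, 560, 3)
17.3833 [0.48807901 0.01913244 0.21924091] [ 0.16183873 -0.36832265  0.6777734 ]
(np.float64(212.3544883178772), np.float64(284.4599774345268))
```

View pics/c7.png

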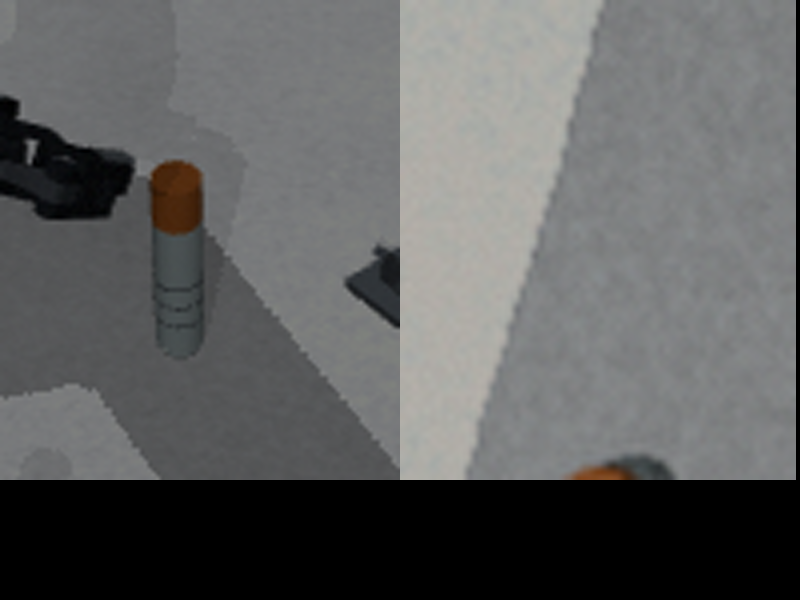

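The tube stands upright and free on the bench in the scene view, at about (178,260) in the crop. The picture views are used up, so I measure by code from here.

```bash
cat >> h.py <<'E'
def mask(im,lo,hi): return cv2.inRange(cv2.cvtColor(im,cv2.COLOR_BGR2HSV),lo,hi)
def orange(n,zs=(.135,.105)):
    # fit upright cap position(s) by matching silhouette hull to blob
    from scipy.optimize import minimize
    im=np.load(n+'.npz')['im'];m=mask(im,(3,120,50),(18,255,255))
    k,l,st,c=cv2.connectedComponentsWithStats(m);out=[]
    t=np.linspace(0,2*np.pi,60)
    for i in range(1,k):
        if st[i,4]<60:continue
        p=ray(n,*c[i],sum(zs)/2)[:2]
        for _ in range(4):
            pts=np.float32([proj(n,(p[0]+.015*np.cos(a),p[1]+.015*np.sin(a),z)) for z in zs for a in t])
            h=cv2.convexHull(pts);M=cv2.moments(h);g=np.array([M['m10'],M['m01']])/M['m00']
            p=p+(ray(n,*c[i],.12)-ray(n,*g,.12))[:2]
        out.append((p.round(4),int(st[i,4]),round(M['m00'])))
    return out
def blue(n):
    im=np.load(n+'.npz')['im'];m=mask(im,(108,150,40),(125,255,255))
    k,l,st,c=cv2.connectedComponentsWithStats(cv2.erode(m,np.ones((3,3))))
    return [(ray(n,*c[i],.093)[:2].round(4),int(st[i,4])) for i in range(1,k) if st[i,4]>40]
E
python3 - <<'E'
from h import *
print('top',orange('top'),blue('top'))
print('scene',orange('scene'),orange('scene',(.143,.113)))
E
```

```text
top [(array([0.7571, 0.005 ]), 89, 216), (array([0.4702, 0.1118]), 190, 214)] [(array([ 0.581 , -0.2161]), 209)]
scene [(array([0.4704, 0.1103]), 194, 217), (array([ 0.5463, -0.2532]), 304, 323)] [(array([0.4774, 0.104 ]), 194, 222), (array([ 0.5524, -0.2555]), 304, 330)]
```

>>> apply_moves(moves=[0,0,0.6,-0.118,-0.021,0,0,0,1.3,-0.236,-0.042,0,0,0,1.3,-0.355,-0.063,0,-0.1,0.5,1.3,-0.473,-0.083,0,-0.2,1,1.3,-0.591,-0.104,0,-0.3,1.5,1.3,-0.709,-0.125,0,-0.4,2.1,1.3,-0.827,-0.146,0,-0.5,2.8,1.3,-0.9456,-0.167,0,-0.6,3.4,1.3,-0.9456,-0.167,0,-0.7,3.64,1.3,-0.9456,-0.167,0,-0.7,3.64,1.3,-0.9456,-0.167,0,-0.7,3.64,1.3,-0.9456,-0.167,0])

```text
clock: 18.38
tcp_pos: [0.4698, 0.1102, 0.2502]
orientation: [-0.001, 0.643, 0.766, -0.001]
wrist_force: [0.4, -0.5, 0.1]
finger_gap: 0.0684
grip_force: 0.0
```

```bash
python3 - <<'E'
from h import *
save('top');save('scene');save('wrist')
print(blue('top'),orange('top'));print(orange('scene'))
im=np.load('wrist.npz')['im'];m=mask(im,(3,120,50),(18,255,255));k,l,st,c=cv2.connectedComponentsWithStats(m)
for i in range(1,k):
    if st[i,4]>150:print(st[i],c[i].round(1),ray('wrist',*c[i],.135).round(4))
s=status.get_state();print(s['clock'],s['tcp_pos'],s['orientation'],s['joint_pos'].round(3))
E
```

```text
[(array([ 0.5803, -0.2163]), 209), (array([ 0.5558, -0.2185]), 66)] [(array([0.7564, 0.0054]), 79, 216), (array([ 0.5515, -0.2588]), 148, 233), (array([0.4734, 0.1035]), 70, 212)]
[(array([0.471 , 0.1104]), 201, 217), (array([ 0.5459, -0.2534]), 296, 323)]
[ 258  178   35   42 1188] [275.1 198.8] [0.4707 0.1149 0.135 ]
[465 269  30  33 394] [476.  281.4] [0.6925 0.0635 0.135 ]
18.5333 [0.4705138  0.10907592 0.2506376 ] [-3.42483708e-04  6.43899817e-01  7.65109568e-01 -5.07539329e-04] [ 0.062  0.133 -0.157  1.282 -0.     1.461]
```

>>> apply_moves(moves=[0,0,-1.2,0,0,0,0,0,-2.4,0,0,0,0,0,-3.6,0,0,0,0,0,-4.8,0,0,0,0,0,-5.5,0,0,0,0,0,-6,0,0,0,0,0,-6,0,0,0,0,0,-6,0,0,0])

```text
clock: 19.2
tcp_pos: [0.4699, 0.1093, 0.1007]
orientation: [-0.001, 0.644, 0.765, -0.001]
wrist_force: [0.8, -0.4, 0.1]
finger_gap: 0.0686
grip_force: 0.0
```

>>> apply_moves(moves=[0,0,0,0,0,0,0,0,0,0,0,0,0,0,0,0,0,0,0,0,0,0,0,0,0,0,0,0,0,0,0,0,0,0,0,0,0,0,0,0,0,0], claw=20, newtons=30)

```text
clock: 19.78
tcp_pos: [0.4711, 0.1105, 0.1025]
orientation: [0.001, 0.643, 0.766, 0.001]
wrist_force: [-0.5, -0.4, 5.6]
finger_gap: 0.029
grip_force: 29.5
```

>>> apply_moves(moves=[0,0,0.5,0,0,0,0,0,1.5,0,0,0,0,0,3,0,0,0,0,0,4.5,0,0,0,0,0,5.4,0,0,0,0.3,-0.9,5.4,0,0,0,0.7,-2.1,5.4,0,0,0,1.1,-3.3,5.4,0,0,0,1.5,-4.5,5.4,0,0,0,1.9,-5.7,5.4,0,0,0,2.3,-6.9,5.4,0,0,0,2.7,-8.1,5.4,0,0,0,3,-9.1,5.4,0,0,0,3.2,-9.7,5.4,0,0,0,3.32,-10.04,5.4,0,0,0,3.32,-10.04,5.4,0,0,0,3.32,-10.04,5.4,0,0,0])

```text
clock: 21.2
tcp_pos: [0.5528, -0.1398, 0.2361]
orientation: [-0.001, 0.643, 0.766, 0.0]
wrist_force: [-0.5, 0.5, -0.7]
finger_gap: 0.0288
grip_force: 29.9
```

```bash
python3 - <<'E'
from h import *
save('top');save('scene');save('wrist')
print(blue('top'),orange('top'));print(blue('scene'),orange('scene',(.143,.113)),orange('scene',(.271,.241)))
s=status.get_state();print(s['clock'],s['tcp_pos'],s['orientation'])
E
```

```text
[] [(array([0.7564, 0.0071]), 84, 216)]
[(array([0.6895, 1.0399]), 2855), (array([0.5846, 0.6537]), 1787), (array([ 0.5754, -0.236 ]), 326), (array([ 0.5832, -0.214 ]), 42)] [(array([ 0.4353, -0.0787]), 154, 252), (array([ 0.5524, -0.2555]), 304, 330)] [(array([ 0.5538, -0.1469]), 154, 373), (array([ 0.6499, -0.292 ]), 304, 490)]
21.35 [ 0.5528279  -0.13899478  0.23649436] [-1.34091135e-04  6.42285535e-01  7.66465441e-01  3.38713157e-05]
```

```bash
python3 - <<'E'
from h import *
for n,p in dict(mid=(277,348),right=(338,366),front=(283,400),back=(273,300)).items():print(n,ray('scene',100+p[0]/4,150+p[1]/4,.093).round(4))
print(ray('scene',100+203/4,150+322/4,.143).round(4))
E
```

```text
mid [ 0.5546 -0.2215  0.093 ]
right [ 0.584  -0.2066  0.093 ]
front [ 0.582  -0.2377  0.093 ]
back [ 0.5288 -0.2053  0.093 ]
[ 0.5549 -0.2531  0.143 ]
```

>>> apply_moves(moves=[0,-0.5,0,0,0,0,0,-1.2,0,0,0,0,0,-1.7,0,0,0,0,0,-1.96,0,0,0,0,0,-1.96,-0.4,0,0,0,0,-1.96,-0.8,0,0,0,0,-1.96,-1.1,0,0,0,0,-1.96,-1.3,0,0,0,0,-1.96,-1.5,0,0,0,0,-1.96,-1.7,0,0,0,0,-1.96,-1.85,0,0,0,0,-1.96,-2.0,0,0,0,0,-1.96,-2.0,0,0,0])

```text
clock: 22.43
tcp_pos: [0.5529, -0.1892, 0.1855]
orientation: [-0.0, 0.643, 0.766, -0.0]
wrist_force: [-0.6, 0.1, -0.1]
finger_gap: 0.0291
grip_force: 29.9
```

>>> apply_moves(moves=[0,0,-0.15,0,0,0,0,0,-0.3,0,0,0,0,0,-0.45,0,0,0,0,0,-0.6,0,0,0,0,0,-0.6,0,0,0])

```text
clock: 22.85
tcp_pos: [0.5529, -0.1897, 0.1705]
orientation: [-0.0, 0.643, 0.766, -0.0]
wrist_force: [-0.1, -1.1, -0.2]
finger_gap: 0.0293
grip_force: 29.9
```

>>> apply_moves(moves=[0,0,-0.3,0,0,0,0,0,-0.6,0,0,0,0,0,-0.9,0,0,0,0,0,-1.2,0,0,0,0,0,-1.5,0,0,0,0,0,-1.8,0,0,0,0,0,-2.0,0,0,0,0,0,-2.15,0,0,0,0,0,-2.2,0,0,0,0,0,-2.2,0,0,0])

```text
clock: 23.68
tcp_pos: [0.5531, -0.1897, 0.1159]
orientation: [-0.0, 0.643, 0.766, -0.0]
wrist_force: [0.1, -3.9, -2.4]
finger_gap: 0.0291
grip_force: 29.8
```

>>> apply_moves(moves=[0,0,-0.05,0,0,0,0,0,-0.1,0,0,0,0,0,-0.15,0,0,0,0,0,-0.18,0,0,0,0,0,-0.18,0,0,0])

```text
clock: 24.1
tcp_pos: [0.5536, -0.1898, 0.1121]
orientation: [0.001, 0.643, 0.766, -0.0]
wrist_force: [1.1, -5.6, 2.3]
finger_gap: 0.0288
grip_force: 30.2
```

>>> apply_moves(moves=[0,-0.04,0,0,0,0,0,-0.04,-0.05,0,0,0,0,-0.04,-0.08,0,0,0,0,-0.04,-0.08,0,0,0])

```text
clock: 24.43
tcp_pos: [0.5534, -0.1902, 0.1106]
orientation: [0.0, 0.643, 0.766, 0.0]
wrist_force: [-0.7, -1.3, 5.9]
finger_gap: 0.0293
grip_force: 30.6
```

On the floor as predicted (0.1105). Release and rise.

>>> apply_moves(moves=[0,0,0.04,0,0,0,0,0,0.04,0,0,0])

```text
clock: 24.6
tcp_pos: [0.5531, -0.1901, 0.1107]
orientation: [-0.0, 0.643, 0.766, 0.0]
wrist_force: [0.1, -2.8, 1.0]
finger_gap: 0.0295
grip_force: 30.1
```

>>> apply_moves(moves=[0,0,0,0,0,0,0,0,0,0,0,0,0,0,0,0,0,0,0,0,0,0,0,0,0,0,0.3,0,0,0,0,0,0.8,0,0,0,0,0,1.8,0,0,0,0,0,3,0,0,0,0,0,4.2,0,0,0,0,0,5.2,0,0,0,0,0,5.2,0,0,0], claw=70)

```text
clock: 25.52
tcp_pos: [0.5555, -0.1915, 0.2475]
orientation: [0.005, 0.643, 0.766, 0.001]
wrist_force: [0.2, 0.3, 0.5]
finger_gap: 0.0598
grip_force: 0.0
```

>>> apply_moves(moves=[-1,3,1,0,0,0,-2,5,1,0,0,0,-3,8,1,0,0,0,-3,10,1,0,0,0,-3,12,1,0,0,0,-3,14,1,0,0,0,-3,16,1,0,0,0,-3,16,1,0,0,0,-3,16,1,0,0,0,-3,16,1,0,0,0,-3,16,1,0,0,0,-3,16,1,0,0,0,-3,16,1,0,0,0])

```text
clock: 26.6
tcp_pos: [0.4778, 0.2096, 0.2656]
orientation: [-0.0, 0.643, 0.766, -0.0]
wrist_force: [-0.4, -0.5, 0.3]
finger_gap: 0.0596
grip_force: 0.0
```

```bash
python3 - <<'E'
from h import *
save('top');save('scene')
Z=(.143,.113)
print(blue('top'),orange('top',Z));print(blue('scene'),orange('scene',Z))
s=status.get_state();print(s['clock'],s['tcp_pos'],s['wrist_force'],s['grip_force'])
E
```

```text
[(array([ 0.5808, -0.2174]), 189), (array([ 0.5568, -0.2217]), 42)] [(array([0.7545, 0.0055]), 78, 220), (array([ 0.5519, -0.1896]), 201, 221), (array([ 0.5513, -0.2568]), 157, 236)]
[(array([0.6895, 1.0399]), 2855), (array([0.5725, 0.6814]), 1160), (array([ 0.5755, -0.2361]), 316)] [(array([ 0.543 , -0.1852]), 142, 302), (array([ 0.5522, -0.2557]), 298, 330)]
26.7 [0.47820948 0.20849168 0.26572743] [ 0.13152712 -0.59808052  0.78395866] 0.0
```

```bash
python3 - <<'E'
from h import *
im=np.load('top.npz')['im']
m=mask(im,(105,110,20),(130,255,255));m[:,:330]=0;m[:,420:]=0
d=cv2.distanceTransform(m,cv2.DIST_L2,5);k,l,st,c=cv2.connectedComponentsWithStats((d>4.5).astype(np.uint8))
for i in range(1,k):print(ray('top',*c[i],.093)[:2].round(4),d[l==i].max())
E
```

```text
[ 0.5815 -0.2067] 6.5906997
[ 0.5796 -0.2364] 7.1937995
[ 0.5538 -0.2247] 6.0
[ 0.5244 -0.2045] 6.3938
```

```bash
python3 -c "
from workcell import job;print(job.hand_in())"
```

```text
the job is handed in; nothing more can be done
None
```

I loaded both tall tubes into the canister's gaps, standing the cradle tube on the bench and releasing it first, and handed the job in at about 27 s; no verdict came back, and my last camera check found both tall caps and four of the five blue caps in place, the fifth probably lost in shadow.

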